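# Turn a toy wheel over in the tipping tray

### The arm

A 6-joint arm with a two-finger parallel gripper is mounted at the origin on the work surface. World frame = base frame: x ahead of the robot, y to its left, z up, the work surface at z = 0. Lengths are in mm, angles in rad, forces in N, time in s.
With the tool pointing down it reaches from about 400 to 925 mm from the base axis. Payload 3.4 kg.
Tool frame: the origin (TCP) lies at the very end of the fingers, on their centre line; the grasp point (between the pads) lies behind it (tcp_to_grasp is the z of the grasp point in the tool frame, in mm); z points along the fingers, y is the line along which they close (so a half turn about z gives the same grasp; the last joint's range is limited). The gripper opens to 85 mm and grips with 20 to 120 N. Pads are 22 mm wide; open, the fingers measure 114 mm over their backs; the gripper's body (76 mm by 85 mm) begins 54 mm behind the grasp point. The pads swing forward as they close: fully open they stand 13 mm farther back than shut.
Start: joints at [1.212, 0.307, 1.506, -0, 1.328, -0.073], TCP at [161.579, 551.836, 231.305] pointing down, gripper open.
Joint ranges: [-3.12, 3.12], [-1.05, 2.28], [0.14, 2.33], [-1.42, 4.57], [0.1, 2.73], [-2.68, 2.68]. Speed limits (rad/s): [2.57, 2.57, 3.14, 3.14, 3.14, 3.14].

### API

Orientations are given as a rotation vector (axis times angle).
In Python, from bench import state, read_camera, camera_info, hand_in, tcp_to_grasp gives the robot as it stands.
- The arm moves only by the tool arm_command, never from a script. Its argument "steps" is a list that holds one entry, the list of rows, each a list of 7 numbers: the shift along the world's x, y, z in mm, then the turn, a rotation vector about the world's x, y, z in degrees, then the finger opening in mm, from 0 to 85.4. A call has 1 to 10 rows; each row shifts and turns the commanded pose from where the row before left it; what a row does not reach is not made up. A row lasts 1/12 s, in which the tool goes at most 41.7 mm and 7.16 degrees, less where a joint would pass 70% of its speed; a pose out of reach is approached as far as the arm can. A call with a gripper value outside its range is refused whole. The fingers move at their own pace and stop on an object; the grip force is fixed at half the most. Time passes only in rows, so rows that do not move let the fingers close. It gives the time, the measured TCP pose, the force, the opening and the grip force at its end, in the units of the state.
- state(): the state, without advancing time (a new reading comes with each control period).
- read_camera(name): name is "scene" or "top" or "wrist"; returns the picture (420x560x3 uint8, blue, green, red); there is no depth.
- camera_info(name): a dict with "camera_matrix" (3x3 intrinsics, pixels), "dist" ([k1, k2, p1, p2, k3] as OpenCV has them; the pictures are not rectified), "position" and "rotation" of the camera in the world. Camera axes: x right, y down, z forward; pixel columns grow to the right and rows downward; lengths in mm; the calibration is good to about 2 mm. A picture is of the moment at which its call begins: read the wrist's pose just before it. camera_info takes no time and is no camera call; for the wrist camera it gives the pose at the moment of the call.
- hand_in(): hands the job in; it is judged then, once.
The state is a dict: "clock": time; "joint_pos": joint angles; "dq": joint speeds; "tau": joint torques, N m; "position": TCP position; "tool_rot": TCP orientation; "ft_force": force on the tool from outside, world axes, zero at the start; "moment": the same for the moment, N m; "gripper_width": finger opening in mm; "finger_force": force on a finger pad.
Only numpy, scipy, OpenCV 4.12 (cv2) and the standard library are available. Lean on these libraries where they do the work, as an engineer would, in place of code of your own. Each camera call takes 0.05 s, during which the arm holds its last target. There are 200 camera calls.

### The job

Slide the wooden toy wheel along the infeed board, without lifting it, until it lies wholly on the floor of the tipping tray. Then swing the tray over smoothly by its crank, all the way to its stop, so that the wheel tumbles inside and ends lying flat-back up on the tray's end wall; let go and leave the tray there. Leave the jars and the little figure alone.

Things in the scene. Friction and masses are not known exactly. Their poses are not given: they have to be found in the camera images.
- station: Fixed plywood stand. Origin on the bench below the tray's hinge line; x runs along the hinge line, y from the hinge towards the infeed board, z up. Hinge line at y 0, height 50 mm. Covers x -100 to 100, y -130 to 280 mm on the bench; the tray and crank stand above it
- infeed (a point): middle of the infeed board's top, axes as the station's, at station (0, 196, 50) mm. Plain board without rails, 190 mm in x, 165 mm in y, level and flush with the floor of the level tray (4 mm gap between), from station y 114 to 279 mm
- tray (a joint): angle of the tipping tray about the hinge line, rad: 0 = floor level, ready for loading (so at the start); grows as the floor's mouth end rises and goes over towards the station's -y; 1.885 = its stop, end wall level. Stiff: stays where it is left; takes roughly 1 to 7 N at the crank
- tray_corner (a point): inner corner of the tray, on the hinge line, midway across; axes turn with the tray, equal the station's at joint 0. Two 6 mm plywood leaves meet here at an inner angle of 72 degrees. The floor runs 110 mm along this point's +y (top face at its z = 0), mouth open. Clear width 110 mm (x -55 to 55) between side walls 22 mm high, 6 mm thick
- tray_end (a point): point on the end wall's inner face, midway across, 54 mm from the corner; axes as tray_corner. The wall runs 102 mm from the corner along tray_corner's (0, 0.309, 0.951), leaning over the floor, with a 12 mm high lip. A wheel in the tipping tray slides to the corner, stands on its rim, and topples onto this wall once the floor is 0.2 to 0.3 rad past upright
- tray_grip (a point): point to grip on the crank, on the axis of its round dark bar, diameter 14 mm, along the hinge direction. 132 mm along +x from tray_corner and 100 mm from the hinge line, 36 degrees above the floor's +y; swings over the top with the tray, 109 to 150 mm high. 38 mm of bar free either side, then the crank arm on the tray side. Can be held from above throughout: it turns in the fingers
- wheel: turned wooden toy wheel, diameter 76 mm, 14 mm thick, 60 g. Origin at the centre of its flat back, z out of its other face, which is hollowed 4 mm deep inside a 7 mm raised rim and has a small darker hub spot. Starts on the infeed board, hollow face up, back on the board
- paint_jar: bystander: glass jar, diameter 48, height 60 mm, origin under its centre
- varnish_jar: bystander: amber jar, diameter 60, height 80 mm, origin under its centre
- figure: bystander: turned wooden figure, diameter 52, height 90 mm, origin under its centre
Not all that is in view belongs to the job. Of the things shaped like the wheel, the wooden one is meant.

How it is judged:
By the outcome, as a careful person would: the job done as asked, in the order asked, and still so for the second after the job is handed in, with the robot touching nothing.
It also fails if it takes over 53 s, if anything falls off the work surface, if the arm or the gripper's body presses on something with over 40 N, if the wrist force passes 120 N, or if a joint passes its speed limit or range.

## Working session

There is one attempt and no reset: what is moved stays moved. The work goes in short steps, Python scripts to look and compute and a tool call to move; the robot and the scene stay as the last step left them, time stands still between calls to the robot, and variables do not carry over. Pictures are saved under pics/ and viewed, at most 10 in all, crops included, and the job is handed in when it is done.

Besides the shell and the picture viewer there is one more tool, called after "Call:" by a JSON object that holds its "name" and its "arguments", one argument or row to a line. arm_command: Moves the arm, as the interface text tells. Its arguments: {"type":"object","properties":{"steps":{"type":"array","items":{"type":"array","items":{"type":"array","items":{"type":"number"}}}}},"required":["steps"]}

```bash
mkdir -p pics
cat > h.py <<'E'
import numpy as np, cv2
from bench import *
def ray(ci,px):
    K=np.array(ci["camera_matrix"],float);d=np.array(ci["dist"],float)
    u=cv2.undistortPoints(np.array(px,float).reshape(-1,1,2),K,d).reshape(-1,2)
    R=np.array(ci["rotation"],float)
    if R.size==3:R=cv2.Rodrigues(R)[0]
    return np.array(ci["position"],float).ravel(),np.c_[u,np.ones(len(u))]@R.T
def onz(ci,px,z):
    p,r=ray(ci,px);return p+r*((z-p[2])/r[:,2])[:,None]
def proj(ci,P):
    R=np.array(ci["rotation"],float)
    if R.size==3:R=cv2.Rodrigues(R)[0]
    p=np.array(ci["position"],float).ravel()
    return cv2.projectPoints((np.array(P,float).reshape(-1,3)-p)@R,np.zeros(3),np.zeros(3),np.array(ci["camera_matrix"],float),np.array(ci["dist"],float))[0].reshape(-1,2)
E
python3 - <<'E'
from h import *
for n in("top","scene"):
    cv2.imwrite(f"pics/{n}0.png",cv2.resize(read_camera(n),(800,600)))
    print(n,camera_info(n))
print(tcp_to_grasp,state())
E
```

```text
top {'camera_matrix': array([[434.45574952,   0.        , 279.37341838],
       [  0.        , 434.45574952, 210.16128811],
       [  0.        ,   0.        ,   1.        ]]), 'dist': array([-0.00087115,  0.        ,  0.        ,  0.        ,  0.        ]), 'position': array([ 398.57087453,   11.50331094, 1079.60527729]), 'rotation': array([-1.9922772 ,  2.2378128 , -0.21965046])}
scene {'camera_matrix': array([[506.03642555,   0.        , 279.32117192],
       [  0.        , 506.03642555, 206.74219732],
       [  0.        ,   0.        ,   1.        ]]), 'dist': array([-0.15808396,  0.        ,  0.        ,  0.        ,  0.        ]), 'position': array([1117.5910068 ,  595.33591479, 1100.46785445]), 'rotation': array([-1.00054919, -2.56763118,  0.89768556])}
-18.700000000000003 {'clock': 0.1, 'joint_pos': array([ 1.21249786e+00,  3.07484338e-01,  1.50753416e+00, -1.99966891e-05,
        1.32840935e+00, -7.34731532e-02]), 'dq': array([-0.00025508, -0.00123112, -0.00051495,  0.00030174,  0.00028688,
        0.00024417]), 'tau': array([-1.14856717e-03, -4.58535469e+01, -2.52606136e+01, -2.79368151e-04,
        5.60352753e-03, -8.36793077e-06]), 'position': array([161.36483453, 551.24170265, 230.48433453]), 'tool_rot': array([-4.45830984e-01, -3.10941801e+00,  2.82200230e-03]), 'ft_force': array([ 0.29940091,  0.40886519, -0.28229553]), 'moment': array([-0.00535614, -0.00962353,  0.01583083]), 'finger_force': 0.0, 'gripper_width': 84.94730488962821}
```

View pics/top0.png

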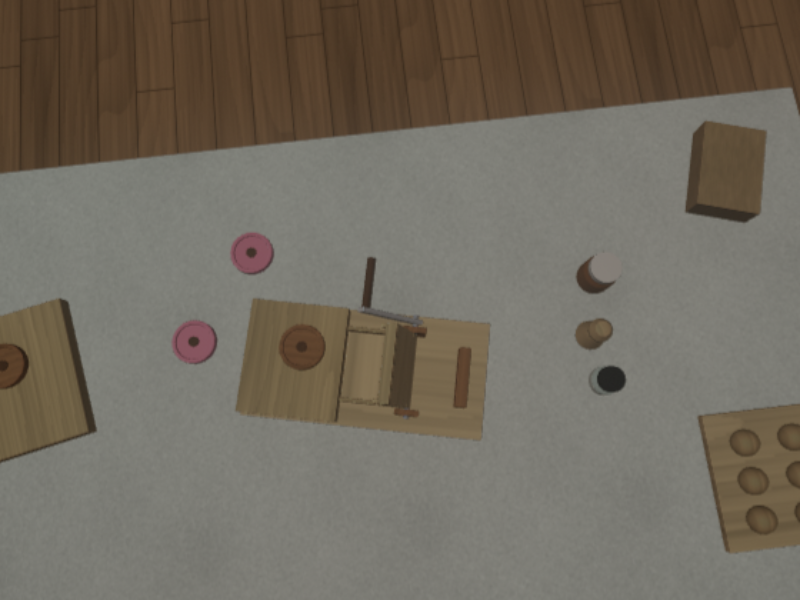

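View pics/scene0.png

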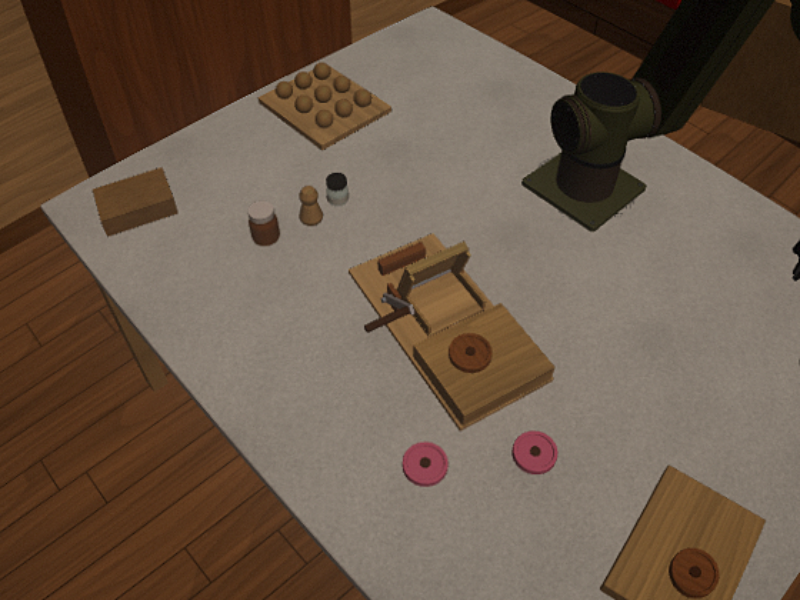

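The top picture (800 px) shows these wheel-like things:
- a wooden wheel on the infeed board at (302,347)
- another wooden wheel on a separate board at (5,366)
- pink wheels at (252,253) and (194,342)

The one on the infeed at (302,347) is the one meant. The crank bar runs from about (371,258) to (367,305), and the jars and figure stand near (600,270–380). I'll check it in a close crop.

Run:
```python
from h import *
im=read_camera("top")
# crop x 160-350,y 170-312 -> x4
cv2.imwrite("pics/crop1.png",cv2.resize(im[172:312,160:350],None,fx=4,fy=4,interpolation=cv2.INTER_CUBIC))
c=camera_info("top");s=560/800
f=lambda p,z:print(np.round(onz(c,np.array(p)*s,z),1).tolist())
f([[253,299],[350,308],[336,423],[237,413]],50)
f([[302,347]],60)
f([[371,258],[367,305]],109)
```

```text
[[638.1, 238.9, 50.0], [603.5, 77.0, 50.0], [416.5, 118.6, 50.0], [451.1, 277.9, 50.0]]
[[545.5, 161.7, 60.0]]
[[669.8, 31.2, 109.0], [593.5, 45.8, 109.0]]
```

View pics/crop1.png

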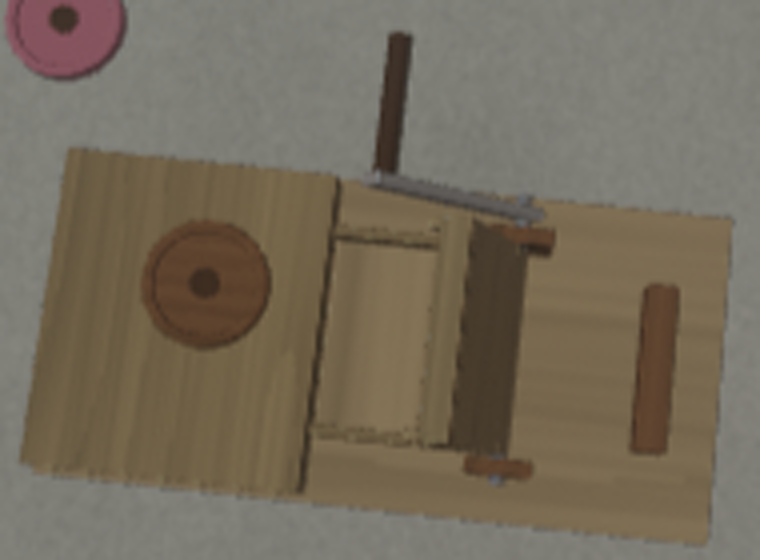

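The crop shows the chosen wheel: wooden, hollow, hub at crop (205,283). The board corners are at (70,148), (338,177), (302,492) and (22,465). The crank bar runs from (399,35) to (386,170).

Run:
```python
from h import *
c=camera_info("top")
o=np.array([160,172]);g=lambda p:np.array(p,float)/4+o-0.4
W=onz(c,g([[70,148],[338,177],[302,492],[22,465]]),50)[:,:2]
S=np.array([[95,278.5],[95,113.5],[-95,113.5],[-95,278.5]])
wm,sm=W.mean(0),S.mean(0)
H=(S-sm).T@(W-wm);th=np.arctan2(H[0,1]-H[1,0],H[0,0]+H[1,1])
R=np.array([[np.cos(th),-np.sin(th)],[np.sin(th),np.cos(th)]]);t=wm-R@sm
print("th",th,np.degrees(th),"t",t);print("res",(S@R.T+t-W).round(1).tolist())
wh=onz(c,g([[206,284]]),62)[0,:2];print("wheel hub",wh,"station",R.T@(wh-t))
G=np.array([132,81,109]);print("grip world",R@G[:2]+t)
P=[[*(R@[x,81]+t),109] for x in(94,132,170)];print("pred bar crop px",((proj(c,P)+.4-o)*4).round(0).tolist())
print("pred lip/mouth",((proj(c,[[*(R@[x,y]+t),50] for x,y in((-55,110),(55,110),(-55,0),(55,0))])+.4-o)*4).round(0).tolist())
print(cv2.Rodrigues(state()["tool_rot"])[0].round(3).tolist())
np.savez("st.npz",R=R,t=t)
```

```text
th -0.2155749273449683 -12.351533505706046 t [487.3384561  -12.44903437]
res [[-0.1, 0.5], [1.3, -1.1], [-1.1, 0.3], [-0.1, 0.3]]
wheel hub [545.95695007 162.02836642] station [ 19.93938442 182.97790077]
grip world [633.60976356  38.44010607]
pred bar crop px [[387.0, 163.0], [395.0, 98.0], [402.0, 34.0]]
pred lip/mouth [[316.0, 425.0], [338.0, 241.0], [503.0, 444.0], [521.0, 259.0]]
[[-0.96, 0.281, -0.001], [0.281, 0.96, -0.002], [0.0, -0.002, -1.0]]
```

Call:
{"name": "arm_command", "arguments": {
  "steps": [
    [[20, -16.5, 0, 0, 0, -4.3, 50], [20, -16.5, 0, 0, 0, -4.3, 50], [20, -16.5, 0, 0, 0, -4.3, 50], [20, -16.5, 0, 0, 0, -4.3, 50], [20, -16.5, 0, 0, 0, -4.3, 50], [20, -16.5, 0, 0, 0, -4.3, 50], [20, -16.5, 0, 0, 0, -4.3, 50], [20, -16.5, 0, 0, 0, -4.3, 50], [20, -16.5, 0, 0, 0, -4.3, 50], [20, -16.5, 0, 0, 0, -4.3, 50]]
  ]
}}

```text
clock: 0.98
position: [362.2, 385.8, 231.1]
tool_rot: [-1.559, -2.727, 0.001]
ft_force: [0.1, 0.2, -1.1]
gripper_width: 49.8
finger_force: 0.0
```

Call:
{"name": "arm_command", "arguments": {
  "steps": [
    [[20, -16.5, 0, 0, 0, -4.3, 50], [20, -16.5, 0, 0, 0, -4.3, 50], [20, -16.5, 0, 0, 0, -4.3, 50], [20, -16.5, 0, 0, 0, -4.3, 50], [20, -16.5, 0, 0, 0, -4.3, 50], [20, -16.5, 0, 0, 0, -4.3, 50], [20, -16.5, 0, 0, 0, -4.3, 50], [20, -16.5, 0, 0, 0, -4.3, 50], [20, -16.5, 0, 0, 0, -4.3, 50], [18, -15, 0, 0, 0, -4.3, 50]]
  ]
}}

```text
clock: 1.82
position: [560.5, 222.1, 230.9]
tool_rot: [-2.451, -1.965, 0.001]
ft_force: [0.6, 0.6, -0.1]
gripper_width: 50.2
finger_force: 0.0
```

Call:
{"name": "arm_command", "arguments": {
  "steps": [
    [[0, 0, -20, 0, 0, 0, 50], [0, 0, -20, 0, 0, 0, 50], [0, 0, -20, 0, 0, 0, 50], [0, 0, -20, 0, 0, 0, 50], [0, 0, -10, 0, 0, 0, 50], [0, 0, 0, 0, 0, 0, 50], [0, 0, 0, 0, 0, 0, 50]]
  ]
}}

```text
clock: 2.4
position: [559.3, 223.3, 140.9]
tool_rot: [-2.447, -1.97, 0.002]
ft_force: [-0.1, 0.2, 1.2]
gripper_width: 50.1
finger_force: 0.0
```

Run:
```python
from h import *
z=np.load("st.npz");R,t=z["R"],z["t"]
s=state();c=camera_info("wrist");im=read_camera("wrist");p=s["position"];T=cv2.Rodrigues(s["tool_rot"])[0]
print(s["clock"],p,"station",R.T@(p[:2]-t),"yaw in station",R.T@T[:2,1],T[:,2],s["gripper_width"])
print("wheel pred px",(proj(c,[[*(R@[20,183]+t),60]])/.7).tolist(),"corners",(proj(c,[[*(R@[x,y]+t),50] for x,y in((95,113.5),(-95,113.5),(95,278.5))])/.7).tolist())
cv2.imwrite("pics/w1.png",cv2.resize(im,(800,600)))
```

```text
2.4 [559.33248517 223.29527455 140.94085599] station [ 19.89977551 245.68784737] yaw in station [9.99999126e-01 6.04130139e-04] [-1.28805301e-03 -3.85278999e-04 -9.99999096e-01] 50.06650527235839
wheel pred px [[402.1979620188441, 413.55233570693025]] corners [[517.4006275608987, 499.74661259343054], [227.09321676400472, 498.34140248887496], [540.0074530078368, 247.16492577778249]]
```

View pics/w1.png

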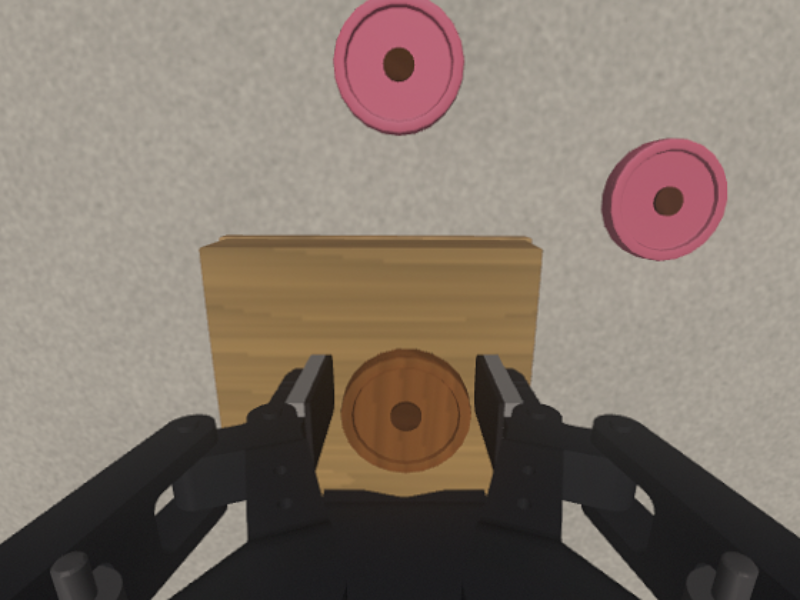

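The wrist view puts the hub at (405,416), against a predicted (402,414). The board corner also matches, so the fit is good. Next I lower behind the wheel and push it with the two spread fingers.

Call:
{"name": "arm_command", "arguments": {
  "steps": [
    [[0, 0, -25, 0, 0, 0, 50], [0, 0, -25, 0, 0, 0, 50], [0, 0, -20, 0, 0, 0, 50], [0, 0, -10, 0, 0, 0, 50], [0, 0, -4, 0, 0, 0, 50], [0, 0, -3, 0, 0, 0, 50], [0, 0, 0, 0, 0, 0, 50], [0, 0, 0, 0, 0, 0, 50]]
  ]
}}

```text
clock: 3.12
position: [560.7, 223.7, 55.6]
tool_rot: [2.446, 1.97, 0.004]
ft_force: [0.5, 0.8, 0.6]
gripper_width: 49.8
finger_force: 0.0
```

Call:
{"name": "arm_command", "arguments": {
  "steps": [
    [[-1.7, -4.6, 0, 0, 0, 0, 50], [-1.7, -4.6, 0, 0, 0, 0, 50], [-1.7, -4.6, 0, 0, 0, 0, 50], [-1.7, -4.6, 0, 0, 0, 0, 50], [-1.7, -4.6, 0, 0, 0, 0, 50], [-1.7, -4.6, 0, 0, 0, 0, 50], [-1.7, -4.6, 0, 0, 0, 0, 50], [-1.7, -4.6, 0, 0, 0, 0, 50], [-1.7, -4.6, 0, 0, 0, 0, 50], [-1.7, -4.6, 0, 0, 0, 0, 50]]
  ]
}}

```text
clock: 3.95
position: [542.4, 176.9, 54.3]
tool_rot: [-2.447, -1.97, -0.0]
ft_force: [0.9, 0.8, 0.2]
gripper_width: 49.5
finger_force: 0.3
```

Run:
```python
from h import *
z=np.load("st.npz");R,t=z["R"],z["t"]
s=state();c=camera_info("wrist");im=read_camera("wrist");p=s["position"]
print(s["clock"],p,"station",R.T@(p[:2]-t),s["ft_force"],s["gripper_width"])
print("pred px wheel if pushed",(proj(c,[[*(R@(R.T@(p[:2]-t)+[0,-39.6])+t),60]])/.7).tolist())
cv2.imwrite("pics/w2.png",cv2.resize(im,(800,600)))
```

```text
3.95 [542.42755893 176.87591541  54.32081451] station [ 13.31566048 196.72681323] [0.91988874 0.78854548 0.18695883] 49.46287090377561
pred px wheel if pushed [[400.6316387539637, 478.9638620133545]]
```

View pics/w2.png

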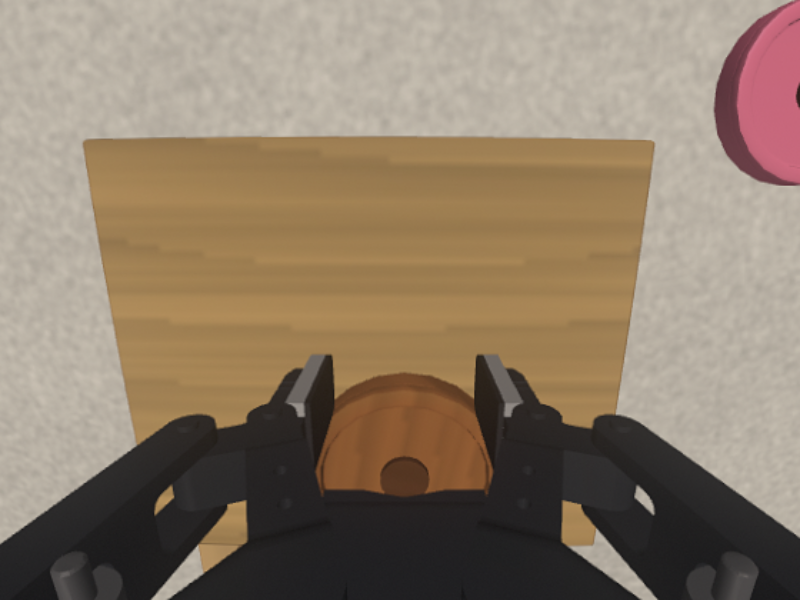

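The hub is at (404,476), so the wheel is seated between the fingers as predicted. I continue the push.

Call:
{"name": "arm_command", "arguments": {
  "steps": [
    [[-1.7, -4.6, 0, 0, 0, 0, 50], [-1.7, -4.6, 0, 0, 0, 0, 50], [-1.7, -4.6, 0, 0, 0, 0, 50], [-1.7, -4.6, 0, 0, 0, 0, 50], [-1.7, -4.6, 0, 0, 0, 0, 50], [-1.7, -4.6, 0, 0, 0, 0, 50], [-1.7, -4.6, 0, 0, 0, 0, 50], [-1.7, -4.6, 0, 0, 0, 0, 50], [-1.7, -4.6, 0, 0, 0, 0, 50], [-1.7, -4.6, 0, 0, 0, 0, 50]]
  ]
}}

```text
clock: 4.83
position: [525.4, 130.9, 54.3]
tool_rot: [2.447, 1.97, -0.0]
ft_force: [0.0, 0.4, 0.6]
gripper_width: 50.0
finger_force: 0.2
```

Call:
{"name": "arm_command", "arguments": {
  "steps": [
    [[-1.7, -4.6, 0, 0, 0, 0, 50], [-1.7, -4.6, 0, 0, 0, 0, 50], [-1.7, -4.6, 0, 0, 0, 0, 50], [-1.7, -4.6, 0, 0, 0, 0, 50], [-1.7, -4.6, 0, 0, 0, 0, 50], [-1.7, -4.6, 0, 0, 0, 0, 50], [-1.7, -4.6, 0, 0, 0, 0, 50], [-1.7, -4.6, 0, 0, 0, 0, 50], [-1.7, -4.6, 0, 0, 0, 0, 50], [-1.7, -4.6, 0, 0, 0, 0, 50]]
  ]
}}

```text
clock: 5.67
position: [508.4, 84.9, 54.3]
tool_rot: [2.447, 1.97, 0.0]
ft_force: [0.4, 0.2, -0.3]
gripper_width: 50.0
finger_force: 0.2
```

Call:
{"name": "arm_command", "arguments": {
  "steps": [
    [[0, 0, 0, 0, 0, 0, 50], [0, 0, 0, 0, 0, 0, 50], [1, 4.5, 0, 0, 0, 0, 50], [1, 4.5, 0, 0, 0, 0, 50], [0, 0, 20, 0, 0, 0, 50], [0, 0, 30, 0, 0, 0, 50], [0, 0, 40, 0, 0, 0, 50], [0, 0, 40, 0, 0, 0, 50], [0, 0, 20, 0, 0, 0, 50], [0, 0, 0, 0, 0, 0, 50]]
  ]
}}

```text
clock: 6.5
position: [514.5, 95.6, 210.0]
tool_rot: [2.441, 1.967, 0.015]
ft_force: [-0.2, 0.2, 0.3]
gripper_width: 49.7
finger_force: 0.0
```

Run:
```python
from h import *
z=np.load("st.npz");R,t=z["R"],z["t"]
s=state();p=s["position"]
print(s["clock"],p,"station",R.T@(p[:2]-t),s["ft_force"],s["gripper_width"])
a=read_camera("wrist");b=cv2.resize(read_camera("scene")[155:315,230:410],None,fx=3,fy=3)
c=camera_info("wrist");print("scene px, tray (3x crop):",((proj(camera_info("scene"),[[*(R@[x,y]+t),50] for x,y in((0,60),(55,110),(-55,110))])-[230,155])*3).round().tolist(),"hub in wrist",proj(c,[[*(R@[0,60]+t),60]]))
cv2.imwrite("pics/s2.png",b)
```

```text
6.5 [514.54935493  95.56623455 210.04207557] station [  3.47561658 111.33575987] [-0.1823324   0.23184785  0.27006825] 49.709609048955
scene px, tray (3x crop): [[238.0, 170.0], [215.0, 236.0], [322.0, 184.0]] hub in wrist [[280.8926617  246.03591108]]
```

View pics/s2.png

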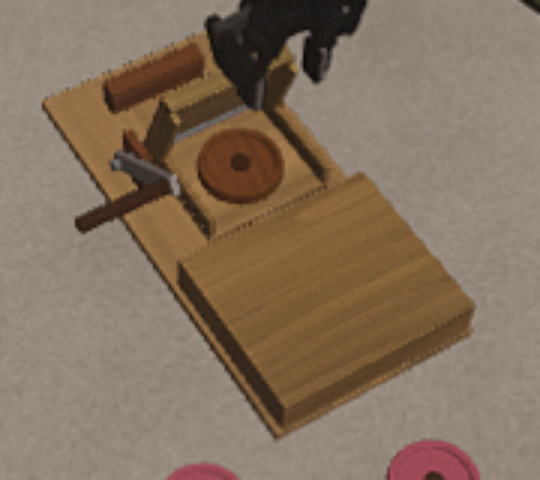

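The wheel lies wholly on the tray floor, with its hub at crop (240,161), which is about station (0,60). Now I go to the crank.

Call:
{"name": "arm_command", "arguments": {
  "steps": [
    [[8, -3.8, 0, 0, 0, 6, 45], [8, -3.8, 0, 0, 0, 6, 45], [8, -3.8, 0, 0, 0, 6, 45], [8, -3.8, 0, 0, 0, 6, 45], [8, -3.8, 0, 0, 0, 6, 45], [8, -3.8, 0, 0, 0, 6, 45], [8, -3.8, 0, 0, 0, 6, 45], [8, -3.8, 0, 0, 0, 6, 45], [8, -3.8, 0, 0, 0, 6, 45], [8, -3.8, 0, 0, 0, 6, 45]]
  ]
}}

```text
clock: 7.43
position: [589.5, 56.5, 201.6]
tool_rot: [-1.124, -2.929, 0.003]
ft_force: [-0.2, 0.6, 0.6]
gripper_width: 45.2
finger_force: 0.0
```

Call:
{"name": "arm_command", "arguments": {
  "steps": [
    [[8, -3.8, 0, 0, 0, 6, 45], [8, -3.8, 0, 0, 0, 6, 45], [8, -3.8, 0, 0, 0, 6, 45], [8, -3.8, 0, 0, 0, 6, 45], [8, -3.8, 0, 0, 0, 6, 45], [0, 0, -20, 0, 0, 0, 45], [0, 0, -20, 0, 0, 0, 45], [0, 0, 0, 0, 0, 0, 45], [0, 0, 0, 0, 0, 0, 45]]
  ]
}}

```text
clock: 8.18
position: [628.3, 37.6, 161.1]
tool_rot: [-0.336, -3.116, 0.001]
ft_force: [-0.2, 0.2, -0.1]
gripper_width: 44.6
finger_force: 0.0
```

Run:
```python
from h import *
z=np.load("st.npz");R,t=z["R"],z["t"]
s=state();c=camera_info("wrist");im=read_camera("wrist");p=s["position"];T=cv2.Rodrigues(s["tool_rot"])[0]
print(s["clock"],p,"station",R.T@(p[:2]-t),"yaw",R.T@T[:2,1],T[:,2],s["ft_force"],s["gripper_width"],s["joint_pos"])
print("bar pred",(proj(c,[[*(R@[x,81]+t),109] for x in(94,132,170)])/.7).tolist())
cv2.imwrite("pics/w3.png",cv2.resize(im,(800,600)))
```

```text
8.1833 [628.26258924  37.62945228 161.10832403] station [126.94999986  79.06430079] yaw [-8.07018364e-04  9.99998650e-01] [-7.15545653e-03  9.56792964e-05 -9.99974395e-01] [-0.19736056  0.22876741 -0.08662872] 44.63059011827872 [-7.30222001e-03  4.41211051e-01  1.47692732e+00  4.60664392e-05
  1.23061031e+00 -1.36334115e+00]
bar pred [[408.3653454920035, 257.7543123527092], [408.12398921136935, 336.6281936441886], [407.89363742393994, 408.0648416044879]]
```

View pics/w3.png

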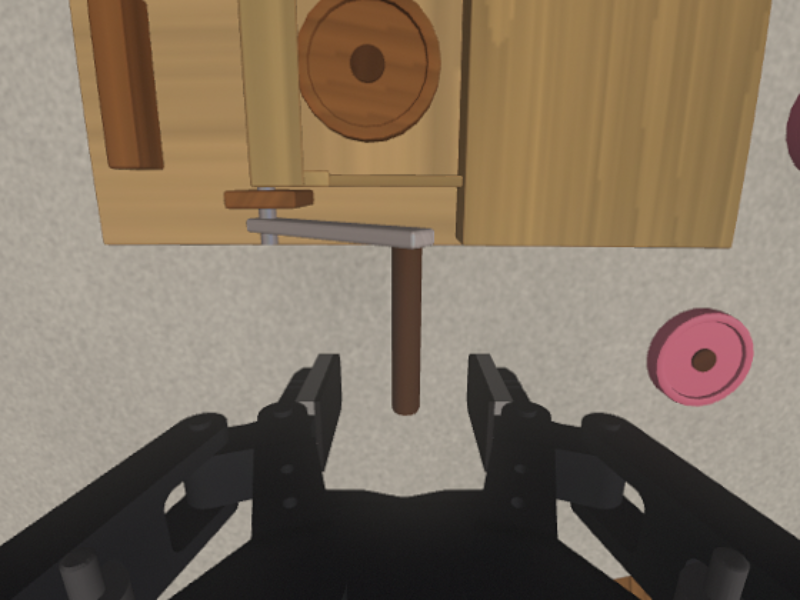

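The bar shows at column 406, between the fingers (mid 404), with its end at row 410 as predicted. I lower and grip.

Call:
{"name": "arm_command", "arguments": {
  "steps": [
    [[5, 0.5, -20, 0, 0, 0, 45], [0, 0, -20, 0, 0, 0, 45], [0, 0, -15, 0, 0, 0, 45], [0, 0, -10, 0, 0, 0, 45], [0, 0, -5, 0, 0, 0, 45], [0, 0, 0, 0, 0, 0, 30], [0, 0, 0, 0, 0, 0, 5], [0, 0, 0, 0, 0, 0, 5], [0, 0, 0, 0, 0, 0, 5], [0, 0, 0, 0, 0, 0, 5]]
  ]
}}

```text
clock: 9.07
position: [636.2, 36.8, 95.5]
tool_rot: [0.337, 3.122, -0.002]
ft_force: [-1.0, -4.3, 2.6]
gripper_width: 12.0
finger_force: 58.8
```

Run:
```python
from h import *
z=np.load("st.npz");R,t=z["R"],z["t"]
s=state();p=s["position"]
print(s["clock"],p,"station",R.T@(p[:2]-t),s["ft_force"],s["gripper_width"],s["finger_force"])
# arc table, 60 rows eased in/out, world deltas
n=60;u=np.linspace(0,1,n+1);e=u-np.sin(2*np.pi*u)/(2*np.pi)*0.8
ph=np.radians(36)+1.885*e
y=100*np.cos(ph);Z=100*np.sin(ph)
P=np.c_[R[0,1]*y,R[1,1]*y,Z]
q=np.round(P-P[0],1);d=np.diff(q,axis=0).round(1)
for k in range(0,n,10):print([[*r,0,0,0,5] for r in d[k:k+10].tolist()])
```

```text
9.0667 [636.15719737  36.83384606  95.53374253] station [134.83206343  79.9758384 ] [-1.02288155 -4.27715495  2.57643892] 11.986609216689274 58.84869396686554
[[-0.1, -0.4, 0.5, 0, 0, 0, 5], [-0.1, -0.3, 0.5, 0, 0, 0, 5], [-0.1, -0.5, 0.6, 0, 0, 0, 5], [-0.1, -0.4, 0.6, 0, 0, 0, 5], [-0.1, -0.6, 0.8, 0, 0, 0, 5], [-0.1, -0.6, 0.8, 0, 0, 0, 5], [-0.2, -0.7, 0.9, 0, 0, 0, 5], [-0.2, -0.9, 1.0, 0, 0, 0, 5], [-0.2, -1.0, 1.2, 0, 0, 0, 5], [-0.2, -1.1, 1.4, 0, 0, 0, 5]]
[[-0.3, -1.4, 1.4, 0, 0, 0, 5], [-0.4, -1.5, 1.6, 0, 0, 0, 5], [-0.3, -1.7, 1.8, 0, 0, 0, 5], [-0.5, -2.0, 1.9, 0, 0, 0, 5], [-0.4, -2.2, 2.0, 0, 0, 0, 5], [-0.6, -2.4, 2.1, 0, 0, 0, 5], [-0.6, -2.7, 2.1, 0, 0, 0, 5], [-0.6, -3.1, 2.3, 0, 0, 0, 5], [-0.8, -3.2, 2.2, 0, 0, 0, 5], [-0.7, -3.6, 2.2, 0, 0, 0, 5]]
[[-0.9, -3.9, 2.2, 0, 0, 0, 5], [-0.9, -4.1, 2.0, 0, 0, 0, 5], [-1.0, -4.5, 2.0, 0, 0, 0, 5], [-1.0, -4.6, 1.7, 0, 0, 0, 5], [-1.1, -4.9, 1.6, 0, 0, 0, 5], [-1.1, -5.1, 1.3, 0, 0, 0, 5], [-1.1, -5.3, 1.1, 0, 0, 0, 5], [-1.2, -5.3, 0.8, 0, 0, 0, 5], [-1.2, -5.5, 0.5, 0, 0, 0, 5], [-1.2, -5.5, 0.1, 0, 0, 0, 5]]
[[-1.2, 
[... 253 characters left out ...]
9, -4.2, -2.0, 0, 0, 0, 5], [-0.9, -3.8, -2.2, 0, 0, 0, 5]]
[[-0.8, -3.6, -2.2, 0, 0, 0, 5], [-0.7, -3.3, -2.2, 0, 0, 0, 5], [-0.6, -3.0, -2.3, 0, 0, 0, 5], [-0.6, -2.7, -2.1, 0, 0, 0, 5], [-0.6, -2.5, -2.1, 0, 0, 0, 5], [-0.5, -2.2, -2.0, 0, 0, 0, 5], [-0.4, -2.0, -1.9, 0, 0, 0, 5], [-0.4, -1.7, -1.8, 0, 0, 0, 5], [-0.3, -1.5, -1.6, 0, 0, 0, 5], [-0.3, -1.3, -1.5, 0, 0, 0, 5]]
[[-0.2, -1.2, -1.3, 0, 0, 0, 5], [-0.2, -1.0, -1.2, 0, 0, 0, 5], [-0.2, -0.8, -1.0, 0, 0, 0, 5], [-0.2, -0.7, -0.9, 0, 0, 0, 5], [-0.1, -0.7, -0.8, 0, 0, 0, 5], [-0.2, -0.5, -0.8, 0, 0, 0, 5], [-0.1, -0.5, -0.6, 0, 0, 0, 5], [0.0, -0.4, -0.6, 0, 0, 0, 5], [-0.1, -0.4, -0.5, 0, 0, 0, 5], [-0.1, -0.4, -0.5, 0, 0, 0, 5]]
```

Call:
{"name": "arm_command", "arguments": {
  "steps": [
    [[-0.1, -0.4, 0.5, 0, 0, 0, 5], [-0.1, -0.3, 0.5, 0, 0, 0, 5], [-0.1, -0.5, 0.6, 0, 0, 0, 5], [-0.1, -0.4, 0.6, 0, 0, 0, 5], [-0.1, -0.6, 0.8, 0, 0, 0, 5], [-0.1, -0.6, 0.8, 0, 0, 0, 5], [-0.2, -0.7, 0.9, 0, 0, 0, 5], [-0.2, -0.9, 1.0, 0, 0, 0, 5], [-0.2, -1.0, 1.2, 0, 0, 0, 5], [-0.2, -1.1, 1.4, 0, 0, 0, 5]]
  ]
}}

```text
clock: 9.9
position: [635.0, 32.3, 102.1]
tool_rot: [0.338, 3.123, 0.003]
ft_force: [4.0, -0.0, -6.9]
gripper_width: 11.8
finger_force: 58.4
```

Call:
{"name": "arm_command", "arguments": {
  "steps": [
    [[-0.3, -1.4, 1.4, 0, 0, 0, 5], [-0.4, -1.5, 1.6, 0, 0, 0, 5], [-0.3, -1.7, 1.8, 0, 0, 0, 5], [-0.5, -2.0, 1.9, 0, 0, 0, 5], [-0.4, -2.2, 2.0, 0, 0, 0, 5], [-0.6, -2.4, 2.1, 0, 0, 0, 5], [-0.6, -2.7, 2.1, 0, 0, 0, 5], [-0.6, -3.1, 2.3, 0, 0, 0, 5], [-0.8, -3.2, 2.2, 0, 0, 0, 5], [-0.7, -3.6, 2.2, 0, 0, 0, 5]]
  ]
}}

```text
clock: 10.73
position: [630.3, 10.6, 123.2]
tool_rot: [0.338, 3.121, 0.009]
ft_force: [5.2, 7.5, -4.6]
gripper_width: 11.7
finger_force: 58.4
```

Call:
{"name": "arm_command", "arguments": {
  "steps": [
    [[-0.9, -3.9, 2.2, 0, 0, 0, 5], [-0.9, -4.1, 2.0, 0, 0, 0, 5], [-1.0, -4.5, 2.0, 0, 0, 0, 5], [-1.0, -4.6, 1.7, 0, 0, 0, 5], [-1.1, -4.9, 1.6, 0, 0, 0, 5], [-1.1, -5.1, 1.3, 0, 0, 0, 5], [-1.1, -5.3, 1.1, 0, 0, 0, 5], [-1.2, -5.3, 0.8, 0, 0, 0, 5], [-1.2, -5.5, 0.5, 0, 0, 0, 5], [-1.2, -5.5, 0.1, 0, 0, 0, 5]]
  ]
}}

```text
clock: 11.57
position: [619.7, -37.3, 139.8]
tool_rot: [0.336, 3.119, 0.01]
ft_force: [0.5, 9.2, 16.0]
gripper_width: 11.6
finger_force: 61.8
```

Call:
{"name": "arm_command", "arguments": {
  "steps": [
    [[-1.2, -5.5, -0.1, 0, 0, 0, 5], [-1.2, -5.5, -0.5, 0, 0, 0, 5], [-1.2, -5.4, -0.8, 0, 0, 0, 5], [-1.1, -5.3, -1.1, 0, 0, 0, 5], [-1.2, -5.1, -1.3, 0, 0, 0, 5], [-1.0, -4.8, -1.6, 0, 0, 0, 5], [-1.1, -4.7, -1.7, 0, 0, 0, 5], [-0.9, -4.4, -2.0, 0, 0, 0, 5], [-0.9, -4.2, -2.0, 0, 0, 0, 5], [-0.9, -3.8, -2.2, 0, 0, 0, 5]]
  ]
}}

```text
clock: 12.4
position: [608.2, -88.7, 124.3]
tool_rot: [0.337, 3.121, 0.003]
ft_force: [0.2, 3.3, 10.9]
gripper_width: 11.1
finger_force: 67.0
```

Call:
{"name": "arm_command", "arguments": {
  "steps": [
    [[-0.8, -3.6, -2.2, 0, 0, 0, 5], [-0.7, -3.3, -2.2, 0, 0, 0, 5], [-0.6, -3.0, -2.3, 0, 0, 0, 5], [-0.6, -2.7, -2.1, 0, 0, 0, 5], [-0.6, -2.5, -2.1, 0, 0, 0, 5], [-0.5, -2.2, -2.0, 0, 0, 0, 5], [-0.4, -2.0, -1.9, 0, 0, 0, 5], [-0.4, -1.7, -1.8, 0, 0, 0, 5], [-0.3, -1.5, -1.6, 0, 0, 0, 5], [-0.3, -1.3, -1.5, 0, 0, 0, 5]]
  ]
}}

```text
clock: 13.23
position: [602.6, -113.3, 102.7]
tool_rot: [0.338, 3.123, 0.002]
ft_force: [4.0, 4.7, -2.6]
gripper_width: 11.5
finger_force: 70.1
```

Call:
{"name": "arm_command", "arguments": {
  "steps": [
    [[-0.2, -1.2, -1.3, 0, 0, 0, 5], [-0.2, -1.0, -1.2, 0, 0, 0, 5], [-0.2, -0.8, -1.0, 0, 0, 0, 5], [-0.2, -0.7, -0.9, 0, 0, 0, 5], [-0.1, -0.7, -0.8, 0, 0, 0, 5], [-0.2, -0.5, -0.8, 0, 0, 0, 5], [-0.1, -0.5, -0.6, 0, 0, 0, 5], [0, -0.4, -0.6, 0, 0, 0, 5], [-0.1, -0.4, -0.5, 0, 0, 0, 5], [-0.1, -0.4, -0.5, 0, 0, 0, 5]]
  ]
}}

```text
clock: 14.07
position: [601.3, -119.4, 95.0]
tool_rot: [0.338, 3.123, 0.003]
ft_force: [1.9, 4.1, 6.8]
gripper_width: 11.8
finger_force: 71.1
```

Run:
```python
from h import *
z=np.load("st.npz");R,t=z["R"],z["t"]
s=state();p=s["position"]
print(s["clock"],p,"station",R.T@(p[:2]-t),R.T@s["ft_force"][:2],s["ft_force"][2])
b=cv2.resize(read_camera("scene")[135:315,200:410],None,fx=3,fy=3)
cv2.imwrite("pics/s3.png",b)
```

```text
14.0667 [ 601.28230001 -119.4322198    94.95306149] station [134.19112623 -80.13328377] [1.02218238 4.4344902 ] 6.8410889806098725
```

View pics/s3.png

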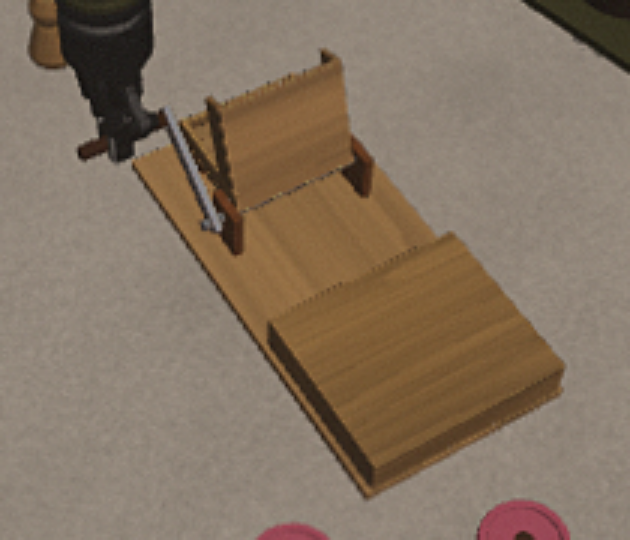

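The tray has gone over to about its end and the bar is still held; the wheel is hidden behind the floor leaf. I press gently along the tangent to be sure of the stop.

Call:
{"name": "arm_command", "arguments": {
  "steps": [
    [[-0.1, -0.5, -0.8, 0, 0, 0, 5], [-0.1, -0.5, -0.8, 0, 0, 0, 5], [0, 0, 0, 0, 0, 0, 5], [0, 0, 0, 0, 0, 0, 5]]
  ]
}}

```text
clock: 14.45
position: [600.8, -121.2, 93.2]
tool_rot: [0.337, 3.123, 0.0]
ft_force: [1.2, 3.6, 7.3]
gripper_width: 11.2
finger_force: 70.3
```

Call:
{"name": "arm_command", "arguments": {
  "steps": [
    [[-0.1, -0.5, -0.8, 0, 0, 0, 5], [-0.1, -0.5, -0.8, 0, 0, 0, 5], [0, 0, 0, 0, 0, 0, 5], [0, 0, 0, 0, 0, 0, 5]]
  ]
}}

```text
clock: 14.78
position: [600.9, -121.3, 93.1]
tool_rot: [0.338, 3.122, 0.002]
ft_force: [-0.7, 7.0, 15.4]
gripper_width: 11.2
finger_force: 71.1
```

The bar no longer moves and the force rises, so the tray is at its stop. I release and retreat.

Call:
{"name": "arm_command", "arguments": {
  "steps": [
    [[0.1, 0.5, 0.8, 0, 0, 0, 5], [0, 0, 0, 0, 0, 0, 20], [0, 0, 0, 0, 0, 0, 40], [0, 0, 0, 0, 0, 0, 40], [0, 0, 0, 0, 0, 0, 40], [0, 0, 5, 0, 0, 0, 40], [0, 0, 10, 0, 0, 0, 40], [0, 0, 20, 0, 0, 0, 40], [0, 0, 30, 0, 0, 0, 40], [0, 0, 35, 0, 0, 0, 40]]
  ]
}}

```text
clock: 15.62
position: [599.2, -121.6, 191.8]
tool_rot: [-0.337, -3.119, -0.001]
ft_force: [0.6, -0.4, 0.4]
gripper_width: 39.8
finger_force: 0.0
```

Call:
{"name": "arm_command", "arguments": {
  "steps": [
    [[10, 5, 30, 0, 0, 0, 40], [15, 20, 20, 0, 0, 0, 40], [15, 30, 0, 0, 0, 0, 40], [15, 35, 0, 0, 0, 0, 40], [15, 35, 0, 0, 0, 0, 40], [10, 30, 0, 0, 0, 0, 40], [5, 10, 0, 0, 0, 0, 40], [0, 0, 0, 0, 0, 0, 40], [0, 0, 0, 0, 0, 0, 40]]
  ]
}}

```text
clock: 16.37
position: [685.5, 43.0, 242.1]
tool_rot: [-0.335, -3.123, 0.002]
ft_force: [-0.2, -0.2, 0.8]
gripper_width: 39.9
finger_force: 0.0
```

Run:
```python
from h import *
z=np.load("st.npz");R,t=z["R"],z["t"]
s=state();print(s["clock"],s["position"],s["ft_force"])
a=cv2.resize(read_camera("top")[185:315,215:345],(520,520),interpolation=cv2.INTER_CUBIC)
c=camera_info("top")
P=[[*(R@[x,y]+t),zz] for x,y,zz in((132,-81,109),(94,-81,109),(55,-102,50),(-55,-102,50),(0,-54,64))]
print(((proj(c,P)-[215,185])*4).round().tolist())
cv2.imwrite("pics/t4.png",a)
```

```text
16.3667 [685.45773136  43.00622926 242.13926177] [-0.19930136 -0.17217018  0.84393772]
[[455.0, 72.0], [449.0, 137.0], [469.0, 222.0], [455.0, 408.0], [383.0, 304.0]]
```

View pics/t4.png

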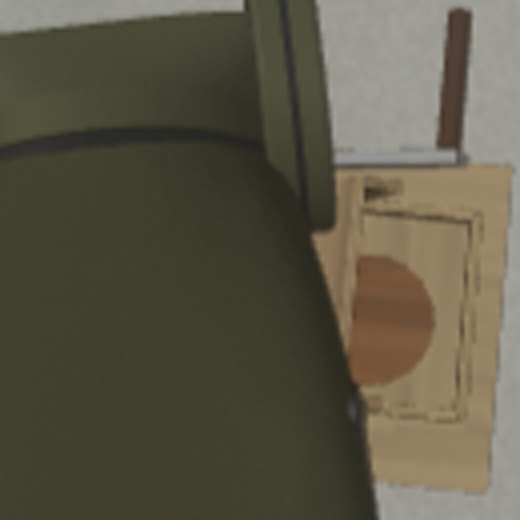

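The wheel lies flat on the end wall, centred near (368,320), with a plain back showing and no rim ring. The crank is where the stop puts it.

```bash
python3 -c "
from bench import *
print(hand_in())"
```

```text
the job is handed in; nothing more can be done
None
```

The job is handed in: I slid the wooden wheel onto the tray floor and swung the tray by its crank to the stop, and the last picture (arm partly in the way) shows the wheel flat-back up on the end wall, crank let go, jars and figure untouched.

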